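# Contact reading on the spectrometer's sloped face

### The arm

A 7-joint arm with a two-finger parallel gripper is mounted at the origin on the work surface. World frame = base frame: x ahead of the robot, y to its left, z up, the work surface at z = 0. Lengths are in m, angles in rad, forces in N, time in s.
With the tool pointing down it reaches from about 0.4 to 0.85 m from the base axis. Payload 4.5 kg.
Tool frame: the origin (TCP) lies between the finger pads; the fingertips stand 19 mm ahead of it and the grasp point (between the pads) is the TCP (r.tips_ahead is the distance from the TCP to the fingertips, in m); z points along the fingers, y is the line along which they close (so a half turn about z gives the same grasp; the last joint's range is limited). The gripper opens to 88 mm and grips with 3 to 60 N. Pads are 18 mm wide; open, the fingers measure 123 mm over their backs; the gripper's body (75 mm by 187 mm) begins 45 mm behind the grasp point.
Start: joints at [-1.186, 0.689, -0.195, 1.565, 0.157, 0.902, -0.215], TCP at [0.215, 0.587, 0.258] pointing down, gripper open.
Joint ranges: [-3.01, 3.01], [-0.46, 2.08], [-1.47, 1.51], [0.13, 2.56], [-1, 4.14], [0.04, 2.09], [-2.66, 2.66]. Speed limits (rad/s): [2.57, 2.57, 3.14, 3.14, 3.14, 3.14, 3.14].

### API

Orientations are given as a unit quaternion [x, y, z, w].
In Python, from plant import r, cams, models gives the robot as it stands. The module is installed in compiled form; this text tells all that it offers.
- The arm moves only by the tool jog_arm, never from a script. Its arguments are lists of equal length, an entry for each row: "turn": the turn, a rotation vector about the tool's x, y, z in rad, a list of three; "translation": the shift along the tool's x, y, z in m, a list of three; "grip": the closure, from 0 (fully open) to 1 (shut). In form: {"turn": [[ax, ay, az], ...], "translation": [[tx, ty, tz], ...], "grip": [grip, ...]}. A call has 1 to 20 rows; each row is the pose to reach, as a shift and turn from the pose commanded when the call began, along the tool's axes at that moment; what a row does not reach only later rows make up. A row lasts 1/8 s, in which the tool goes at most 62.5 mm and 10.7 degrees, less where a joint would pass 70% of its speed; a pose out of reach is approached as far as the arm can. A call with a gripper value outside its range is refused whole. The fingers move at their own pace and stop on an object; "force" is the grip in N (left out, the last holds). Time passes only in rows, so rows that repeat a pose let the fingers close. It gives the time, the measured TCP pose, the force, the opening and the grip force at its end, in the units of the state.
- r.get_state(): the state, without advancing time (a new reading comes with each control period).
- cams.snapshot(name): name is "scene" or "top" or "wrist"; returns the picture (384x512x3 uint8, red, green, blue); there is no depth.
- cams.camera_params(name): a dict with "fx", "fy", "cx", "cy" (pixels), "eye" and "orientation" of the camera in the world. Camera axes: x right, y up, looking along -z (the intrinsics and any distortion apply to the point x, -y, -z); pixel columns grow to the right and rows downward; lengths in m; the calibration is good to about 2 mm. The wrist camera is an equidistant fisheye: a pixel r from the principal point sees the ray r / f radians off the axis. A picture is of the moment at which its call begins: read the wrist's pose just before it. camera_params takes no time and is no camera call; for the wrist camera it gives the pose at the moment of the call.
- r.finish_job(): hands the job in; it is judged then, once.
Trained networks look in the newest picture that a camera, given by its name, has taken for a name from the list of things; names that differ only in an ending like _2 or _b are one class to them, and where a whole thing is asked for, a point or a joint stands for the part that bears it (a point fixed in the world has none). Each returns a list of dicts, best first, with "p" (0 to 1); they miss things now and then, are a little off and sometimes report something else, mostly with a low value. They report only what shows in the picture. A call takes as long as a camera call. They do not tell look-alikes from the thing itself.
- models.find_in(camera, name): "position" ([x, y, z] in m, in world coordinates, good to about 4 mm: the middle of the surface that is visible of it).
- models.masks_of(camera, name): "pixels" (384x512 bool, what is visible of it).
- models.place_of(camera, name): "position" ([x, y, z] in m, in world coordinates, good to about 4 mm: a listed point, or the origin of a listed thing).
The state is a dict: "clock": time; "q": joint angles; "qd": joint speeds; "joint_torque": joint torques, N m; "tool_pos": TCP position; "eef_rot": TCP orientation; "contact_force": force on the tool from outside, world axes, zero at the start; "moment": the same for the moment, N m; "opening": opening from 0.0 (shut) to 1.0 (fully open); "finger_force": force on a finger pad.
Only numpy, scipy, OpenCV 4.12 (cv2) and the standard library are available. Lean on these libraries where they do the work, as an engineer would, in place of code of your own. Each camera call takes 0.05 s, during which the arm holds its last target. There are 200 camera calls.

### The job

Take a contact reading on the spectrometer: first zero the meter by squeezing the red trigger of the yellow pistol-grip handset fully and letting it spring back, then take the blue probe from its stand and hold its sprung brass tip on the orange spot, the probe standing square to the sloped face. Press gently, so that the tip is pushed in about half of its travel without jamming it hard onto its stop, and finish while holding the probe there, still in the gripper. Leave the jar, the spool and the mirror where they stand.

Things in the scene. Friction and masses are not known exactly. Their poses are not given: they have to be found in the camera images.
- handset: Yellow pistol-grip meter lying on its side, fixed to a low cradle. Origin on the table under the black grip; z up. Grip: 24 mm thick (y -12 to 12 mm), from x = -65 mm (free end) to the barrel, heights 35 to 65 mm; clear below for x under 15 mm. Yellow barrel across it at x 37 to 87, y -65 to 101 mm, top 70 mm high. Red trigger on the grip's +y side.
- trigger (a joint): Red trigger's angle, rad: 0 released (0.34 rad out from the grip), grows as squeezed to the grip, stop at 0.34 (parallel to the grip, outer face at handset y = 21 mm). It springs back by itself; 1.5 N at the pad to start, 5 N at the stop. Upright hinge at x = 34, y = 18 mm of the handset; blade 60 mm long, 6 mm thick, heights 37 to 63 mm.
- trigger_pad (a point): Point on the outer face of the trigger's blade, 42 mm from its hinge, 50 mm above the table. Released, it is at x = -5, y = 35 mm of the handset, 47 mm from the back of the grip (y = -12 mm); grip back and trigger can be pinched together from above.
- stand: Fixed aluminium block 70 x 70 x 60 mm high with a 17 mm (18 mm with clearance) through-hole in its middle in which the probe stands. Origin under its centre.
- probe: Blue contact probe, about 112 g, loose, upright in the stand. Origin: centre of its square handle's underside, resting on the stand's top (60 mm up); z points up the probe to its back end. Handle 24 x 24 mm, sides along x and y, z = 0 to 85 mm; steel nose 13 mm diameter to z = -30 mm; sprung brass tip 8 mm diameter to z = -50 mm when out. Lift it straight by over 50 mm to clear the stand's hole.
- tip (a joint): How far the probe's sprung tip is pushed in, in m: 0 out, 0.014 at its stop. Spring: 0.6 N to start, then 200 N/m, 3.4 N at the stop; half travel is about 2 N.
- tip_end (a point): Rounded end of the brass tip, on the probe's axis (probe z = -50 mm when out; moves up the probe as the tip is pushed in).
- spot: Flat orange dot 22 mm in diameter on the dark grey sloped face of the black spectrometer. Origin at its centre on the face; its z axis points square out of the face (20 degrees from vertical, leaning to the spectrometer's front, -x).
- spectrometer: Fixed black housing 180 x 180 mm, its highest part 112 mm above the table, on a black plate 200 x 200 x 12 mm. Origin on the table under its centre; front is -x. The sloped face falls to the front at 20 degrees, from height 112 mm at x = 12 mm to 75 mm at x = -90 mm; the spot is at x = -39, y = 0, height 93.5 mm.
- jar: White jar with orange label, 54 mm diameter, 65 mm high, loose bystander. Origin under its centre.
- spool: Wire spool with green flanges and grey winding, 56 mm diameter, 50 mm high, loose bystander. Origin under its centre.
- mirror: Black square mirror mount on a post and round foot, 52 mm foot, 89 mm high, loose bystander. Origin under its foot's centre.
Things that resemble listed ones, but are neither listed nor needed, are in the scene too. What is shaped like the stand but brown or pink is not meant.

How it is judged:
By the outcome, as a careful person would: the job done as asked, in the order asked, and still so for the second after the job is handed in, while the arm keeps its last pose, push and grip.
It also fails if it takes over 54 s, if anything falls off the work surface, if the arm or the gripper's body presses on something with over 40 N, if the wrist force passes 120 N, or if a joint passes its speed limit or range.

## Working session

There is one attempt and no reset: what is moved stays moved. The work goes in short steps, Python scripts to look and compute and a tool call to move; the robot and the scene stay as the last step left them, time stands still between calls to the robot, and variables do not carry over. Pictures are saved under pics/ and viewed, at most 10 in all, crops included, and the job is handed in when it is done.

Besides the shell and the picture viewer there is one more tool, called after ">>>" as name(argument=value, ...) on one line, values as JSON. jog_arm: Moves the arm, as the interface text tells. Its arguments: {"type":"object","properties":{"turn":{"type":"array"},"translation":{"type":"array"},"grip":{"type":"array"},"force":{"type":"number"}},"required":["turn","translation","grip"]}

```bash
mkdir -p pics
python3 - <<'E'
from plant import r,cams,models
import cv2,numpy as np
s=r.get_state();print(s['clock'],s['tool_pos'],s['eef_rot'],s['opening'])
ims=[]
for c in ['scene','top']:
    im=cams.snapshot(c);ims.append(im);cv2.imwrite(f'pics/{c}0.png',im[:,:,::-1])
    p=cams.camera_params(c);print(c,p)
    for n in ['handset','trigger_pad','stand','probe','tip_end','spot','spectrometer','jar','spool','mirror']:
        print(n,[(np.round(d['position'],3).tolist(),round(d['p'],2)) for d in models.place_of(c,n)][:4])
E
```

```text
0.0 [0.21460248 0.58636062 0.2569051 ] [ 1.74467196e-01  9.84662550e-01 -9.21689411e-04 -1.07305818e-04] 1.0024747212904201
scene {'fx': 351.94344947373617, 'fy': 351.94344947373617, 'cx': 252.7002801793251, 'cy': 192.8715762872865, 'eye': array([ 0.79377364, -0.34696293,  0.88758096]), 'orientation': array([0.25039735, 0.08037365, 0.31168766, 0.91306738])}
handset [([0.462, -0.324, 0.004], 0.83)]
trigger_pad [([0.448, -0.293, 0.05], 0.65), ([0.379, 0.105, 0.001], 0.43)]
stand [([0.443, 0.308, -0.002], 0.93), ([0.52, 0.2, 0.0], 0.86), ([0.308, 0.292, 0.0], 0.81), ([0.447, 0.442, -0.003], 0.75)]
probe [([0.439, 0.311, 0.058], 0.74), ([0.659, 0.236, 0.0], 0.67)]
tip_end []
spot [([0.561, -0.008, 0.096], 0.58)]
spectrometer [([0.596, -0.0, -0.002], 0.92)]
jar [([0.376, 0.108, 0.0], 0.7)]
spool [([0.657, 0.239, 0.001], 0.8), ([0.447, -0.291, 0.049], 0.43)]
mirror [([0.383, -0.115, -0.001], 0.74), ([0.462, -0.323, 0.0], 0.52)]
top {'fx': 406.6627600634436, 'fy': 406.6627600634436, 'cx': 255.44025102051856, 'cy': 191.1095617805095, 'eye': array([0.43361481, 0.03429677, 1.17516278]), 'orientation': array([-0.03083218,  0.01575409,  0.70860609, -0.70475427])}
handset [([0.458, -0.32, 0.003], 0.67)]
trigger_pad [([0.45, -0.291, 0.048], 0.68)]
stand [([0.313, 0.294, -0.0], 0.96), ([0.441, 0.308, 0.004], 0.93), ([0.519, 0.201, 0.006], 0.84), ([0.453, 0.438, 0.004], 0.82)]
probe [([0.439, 0.308, 0.061], 0.72)]
tip_end []
spot [([0.558, -0.006, 0.092], 0.64)]
spectrometer [([0.6, 0.001, -0.002], 0.86)]
jar [([0.379, 0.106, 0.001], 0.72)]
spool [([0.666, 0.232, 0.001], 0.54)]
mirror [([0.379, -0.119, 0.003], 0.67)]
```

Run:
```python
import cv2,numpy as np
a=cv2.imread('pics/scene0.png');b=cv2.imread('pics/top0.png')
cv2.imwrite('pics/s0.png',cv2.resize(a,(800,600),interpolation=cv2.INTER_CUBIC))
cv2.imwrite('pics/t0.png',cv2.resize(b,(800,600),interpolation=cv2.INTER_CUBIC))
```

```text
(no output)
```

View pics/s0.png

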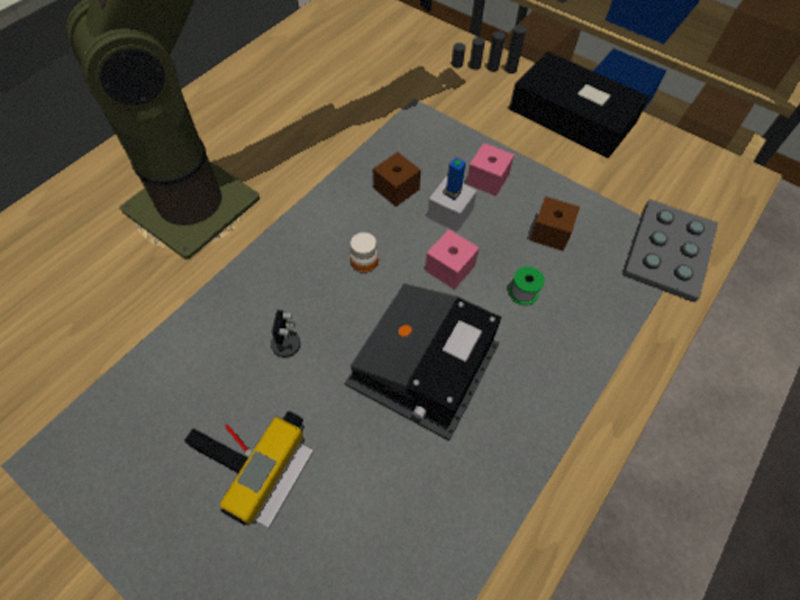

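View pics/t0.png

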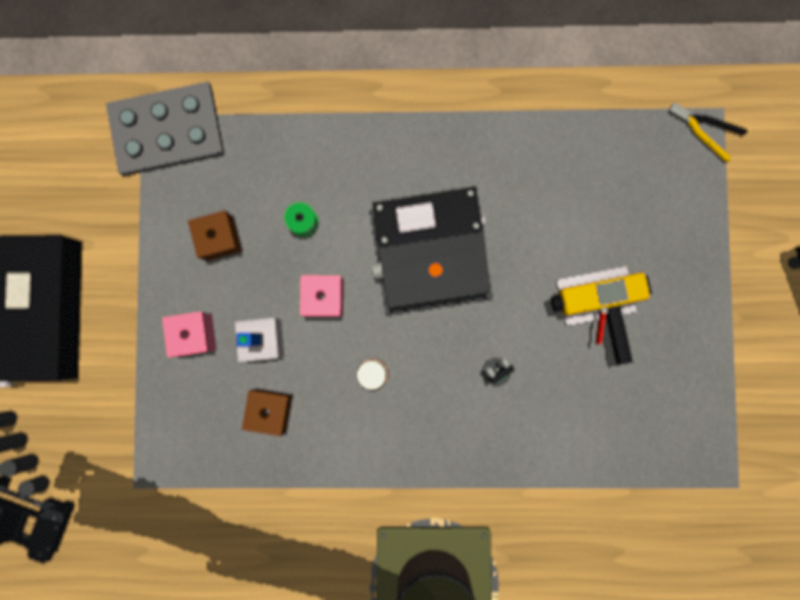

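The scene shows one handset (top view ~(610,305) of 800x600) and one spectrometer with an orange spot (435,270). There are five stand-like blocks. Pink (320,296) and (188,334) and brown (213,235) and (266,412) are excluded by colour. The grey aluminium one at (257,340), with the blue probe in it, fits the description. Next I'll measure the yaws and check an enlarged crop.

```bash
cat > h.py <<'E'
import numpy as np,cv2
from scipy.spatial.transform import Rotation as R
def plane(p,uv,z,fish=False):
    uv=np.atleast_2d(np.asarray(uv,float)); x=(uv[:,0]-p['cx'])/p['fx'];y=(uv[:,1]-p['cy'])/p['fy']
    if fish:
        t=np.hypot(x,y);k=np.tan(t)/np.maximum(t,1e-9);x,y=x*k,y*k
    d=R.from_quat(p['orientation']).apply(np.c_[x,-y,-np.ones(len(x))])
    e=np.array(p['eye']);return e+d*((z-e[2])/d[:,2])[:,None]
def blobs(m,n=1,amin=8):
    c,_=cv2.findContours(m.astype(np.uint8),cv2.RETR_EXTERNAL,cv2.CHAIN_APPROX_NONE)
    return [k[:,0] for k in sorted(c,key=cv2.contourArea)[::-1][:n]]
def rect(P):
    c,s,a=cv2.minAreaRect((P[:,:2]*1000).astype(np.float32)); return np.round(c,1),np.round(s,1),round(a,1)
E
python3 - <<'E'
from plant import cams
from h import *
p=cams.camera_params('top');im=cv2.imread('pics/top0.png');h=cv2.cvtColor(im,cv2.COLOR_BGR2HSV)
H,S,V=[h[:,:,i].astype(int) for i in range(3)]
box=lambda a,b,c,d:(lambda m:(m.__setitem__((slice(c,d),slice(a,b)),1),m)[1])(np.zeros(H.shape,bool))
def rep(n,m,z):
    for c in blobs(m):print(n,len(c),rect(plane(p,c,z)),'pxc',c.mean(0))
rep('yellow',box(340,430,160,220)&(S>150)&(H>18)&(H<35)&(V>90),.07)
rep('red',box(370,400,190,230)&(S>130)&((H<8)|(H>172))&(V>70),.063)
rep('grip',box(380,415,195,240)&(V<55),.065)
rep('spot',box(260,300,150,190)&(S>150)&(H<15)&(V>100),.0935)
rep('stand',box(145,185,198,236)&(S<50)&(V>135),.06)
rep('blue',box(145,185,198,236)&(S>130)&(H>95)&(H<125),.145)
rep('spec',box(225,325,110,210)&(V<85)&(V>25),.09)
rep('label',box(245,285,120,155)&(V>150),.112)
cr=np.hstack([cv2.resize(im[195:240,140:190],(400,360),interpolation=2),cv2.resize(im[165:240,340:423],(400,360),interpolation=2)])
cv2.imwrite('pics/c0.png',np.vstack([cr[:,:],cv2.resize(im[115:205,220:440],(800,240)) if 0 else cv2.resize(im[115:205,225:325],(800,240))]))
E
```

```text
yellow 136 (array([ 512.9, -298.9]), array([ 49. , 152.5]), 12.1) pxc [387.04411765 187.92647059]
red 43 (array([ 454.2, -292.4]), array([11.2, 51.9]), 79.9) pxc [384.55813953 209.34883721]
grip 82 (array([ 441.4, -318.7]), array([95. , 29.3]), 10.9) pxc [395.06097561 214.8902439 ]
spot 24 (array([555.9,  -3.3]), array([21.4, 21.5]), 89.6) pxc [278.375      172.29166667]
stand 138 (array([438.2, 312. ]), array([77.9, 75.1]), 6.5) pxc [163.30434783 216.93478261]
blue 36 (array([437.2, 301.6]), array([35.9, 15.2]), 89.7) pxc [158.22222222 217.02777778]
spec 278 (array([588.3,   7.3]), array([198.1, 195.1]), 8.3) pxc [275.01798561 160.4352518 ]
label 70 (array([642.5,  29.5]), array([40.9, 60.3]), 8.9) pxc [265.51428571 138.6       ]
```

View pics/c0.png

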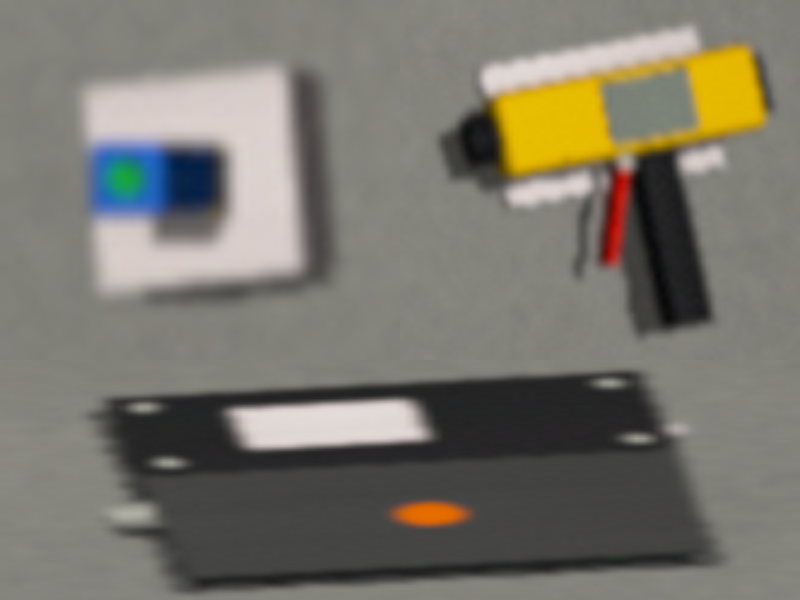

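The crop confirms the aluminium stand at px (163,217), with the blue probe (green back end) in it. The handset yaw is about 12° and the spectrometer yaw about 8.5°. I'll pass over the probe and the spectrometer, taking wrist looks on the way to the handset.

```bash
cat >> h.py <<'E'
def go(s,pos,zdir,yaw_y_deg):
    """tool shift & rotvec from the measured pose to pos with tool z=zdir and tool y near the heading"""
    R0=R.from_quat(s['eef_rot']);z=np.array(zdir,float);z/=np.linalg.norm(z)
    a=np.radians(yaw_y_deg);y=np.array([np.cos(a),np.sin(a),0]);y-=z*(y@z);y/=np.linalg.norm(y)
    R1=R.from_matrix(np.c_[np.cross(y,z),y,z])
    return np.round(R0.inv().apply(np.array(pos)-s['tool_pos']),4).tolist(),np.round((R0.inv()*R1).as_rotvec(),4).tolist()
E
python3 - <<'E'
from plant import r
from h import *
print(go(r.get_state(),[.42,.30,.33],[0,0,-1],90))
E
```

```text
([-0.2913, -0.1989, -0.0723], [0.0, 0.0, -0.3508])
```

>>> jog_arm(turn=[[0, 0, -0.1], [0, 0, -0.2], [0, 0, -0.3], [0, 0, -0.35], [0, 0, -0.35], [0, 0, -0.35], [0, 0, -0.35], [0, 0, -0.35]], translation=[[-0.05, -0.035, -0.03], [-0.1, -0.07, -0.06], [-0.15, -0.1, -0.072], [-0.2, -0.135, -0.072], [-0.25, -0.17, -0.072], [-0.291, -0.199, -0.072], [-0.291, -0.199, -0.072], [-0.291, -0.199, -0.072]], grip=[0, 0, 0, 0, 0, 0, 0, 0])

```text
clock: 2.1
tool_pos: [0.4193, 0.3008, 0.3299]
eef_rot: [0.0, 1.0, 0.001, -0.0]
contact_force: [0.5, -0.6, 0.2]
opening: 0.999
finger_force: 0.0
```

Run:
```python
from plant import r,cams,models
from h import *
s=r.get_state();p=cams.camera_params('wrist');im=cams.snapshot('wrist')
print(s['clock'],s['tool_pos'],s['eef_rot'],p)
cv2.imwrite('pics/w1.png',im[:,:,::-1]);
for n in ['probe','stand']: print(n,models.place_of('wrist',n))
print(go(s,[.48,-.02,.36],[0,0,-1],98.5))
```

```text
2.1 [0.41925387 0.30079652 0.32987775] [ 2.12600657e-04  9.99999803e-01  5.78271116e-04 -1.23030873e-04] {'fx': 297.3186396354542, 'fy': 297.3186396354542, 'cx': 250.92662504956007, 'cy': 189.4799137761342, 'eye': array([0.3394484 , 0.30114056, 0.45701296]), 'orientation': array([-0.11139963, -0.11179863,  0.697874  ,  0.69861511])}
probe [{'position': [0.4436, 0.306, 0.0631], 'p': 0.91}]
stand [{'position': [0.4455, 0.3117, 0.0014], 'p': 0.91}, {'position': [0.5173, 0.1973, -0.0005], 'p': 0.85}, {'position': [0.455, 0.4372, -0.0005], 'p': 0.83}, {'position': [0.631, 0.3956, -0.0043], 'p': 0.73}]
([-0.0609, -0.3207, -0.0305], [0.0012, -0.0002, -0.1488])
```

View pics/w1.png

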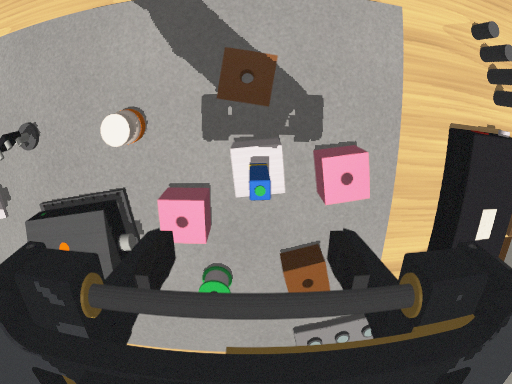

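The wrist view shows the probe's back end at (260,190) and the stand top at (257,168), with the spectrometer's edge at the left. Measure these and go on to the spectrometer.

```bash
cat >> h.py <<'E'
def hsv(f):
    h=cv2.cvtColor(cv2.imread(f),cv2.COLOR_BGR2HSV).astype(int);return h[...,0],h[...,1],h[...,2]
def box(a,b,c,d):
    m=np.zeros((384,512),bool);m[c:d,a:b]=1;return m
E
python3 - <<'E'
from plant import cams
from h import *
p=cams.camera_params('wrist');H,S,V=hsv('pics/w1.png')
B=box(245,275,165,205)
g=blobs(B&(S>100)&(H>45)&(H<85))[0];print('green',plane(p,g,.145,1).mean(0),rect(plane(p,g,.145,1)))
t=blobs(B&(S>120)&(V>130)&(H>40)&(H<125))[0];print('top',rect(plane(p,t,.145,1)),t.min(0),t.max(0))
w=blobs(box(225,290,130,205)&(S<40)&(V>170))[0];print('stand',rect(plane(p,w,.06,1)))
E
```

```text
green [0.44218592 0.3118129  0.145     ] (array([442.2, 311.8]), array([10.5, 10. ]), 0.4)
top (array([441.2, 312.4]), array([22.1, 22.3]), 0.1) [250 180] [270 199]
stand (array([441.9, 311.9]), array([71.2, 72.4]), 5.7)
```

>>> jog_arm(turn=[[0, 0, -0.05], [0, 0, -0.1], [0, 0, -0.15], [0, 0, -0.15], [0, 0, -0.15], [0, 0, -0.15], [0, 0, -0.15], [0, 0, -0.15]], translation=[[-0.01, -0.055, -0.006], [-0.02, -0.11, -0.01], [-0.03, -0.165, -0.015], [-0.04, -0.22, -0.02], [-0.05, -0.27, -0.025], [-0.06, -0.32, -0.03], [-0.06, -0.32, -0.03], [-0.06, -0.32, -0.03]], grip=[0, 0, 0, 0, 0, 0, 0, 0])

```text
clock: 3.25
tool_pos: [0.4794, -0.0183, 0.3597]
eef_rot: [-0.076, 0.997, 0.001, 0.0]
contact_force: [-0.2, 0.9, -0.5]
opening: 0.999
finger_force: 0.0
```

Run:
```python
from plant import r,cams,models
from h import *
s=r.get_state();p=cams.camera_params('wrist');im=cams.snapshot('wrist')
print(s['clock'],s['tool_pos']);np.save('p2.npy',p,allow_pickle=True)
cv2.imwrite('pics/w2.png',im[:,:,::-1]);
for n in ['spot','spectrometer']: print(n,models.place_of('wrist',n))
H,S,V=hsv('pics/w2.png')
k=blobs((S>170)&(H<15)&(V>120),3)
for c in k: print(c.mean(0),rect(plane(p,c,.0935,1)))
print(go(s,[.44,-.31,.30],[0,0,-1],102))
```

```text
3.25 [ 0.47935744 -0.01825214  0.35967215]
spot [{'position': [0.5554, -0.0061, 0.0897], 'p': 0.47}]
spectrometer [{'position': [0.5995, -0.0016, -0.003], 'p': 0.93}, {'position': [0.3827, -0.1168, 0.0024], 'p': 0.31}]
[451.96153846  88.27692308] (array([321. , 270.3]), array([63.6, 63.8]), 80.9)
[ 81.         116.24637681] (array([ 454. , -274.1]), array([ 6.3, 50.4]), 80.5)
[324.48333333  96.56666667] (array([385.1,  67.6]), array([38. , 11.8]), 8.2)
([0.083, -0.2825, 0.0593], [0.0011, 0.0001, -0.0579])
```

View pics/w2.png

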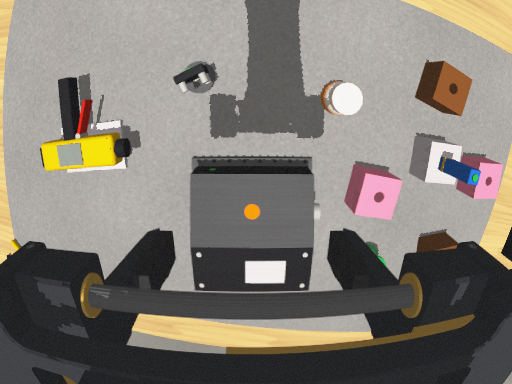

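Spot at (252,212), with the spectrometer nearly square in this view. The handset is at upper left (80,140) and the mirror at (195,77). I'll measure the spot and yaw and move to the handset hover.

Run:
```python
from h import *
p=np.load('p2.npy',allow_pickle=True).item();H,S,V=hsv('pics/w2.png')
c=blobs(box(230,275,195,230)&(S>150)&(V>120))[0];P=plane(p,c,.0935,1);print('spot',rect(P),P.mean(0))
q=[]
for b in [(190,208,248,266),(296,314,248,266),(194,210,280,294),(296,311,279,294)]:
    m=box(*b)&(V>120)&(S<60);k=blobs(m)[0].mean(0);q.append(plane(p,k,.113,1)[0,:2]);print(k,q[-1])
for a,b in [(0,1),(2,3)]:
    d=q[b]-q[a];print('yaw',np.degrees(np.arctan2(-d[0],d[1])),np.linalg.norm(d))
```

```text
spot (array([560.2,  -4.7]), array([22.4, 22.1]), 51.8) [ 0.56017327 -0.00477357  0.0935    ]
[198.23076923 254.15384615] [ 0.63203577 -0.07287776]
[304.76923077 254.61538462] [0.60940295 0.08183427]
[201.15384615 285.15384615] [ 0.68831306 -0.06450269]
[301.58333333 285.33333333] [0.66526609 0.09017046]
yaw 8.322762130167854 0.15635874592107932
yaw 8.474965253590307 0.1563807731459937
```

>>> jog_arm(turn=[[0, 0, -0.03], [0, 0, -0.058], [0, 0, -0.058], [0, 0, -0.058], [0, 0, -0.058], [0, 0, -0.058], [0, 0, -0.058]], translation=[[0.016, -0.056, 0.0], [0.033, -0.112, 0.01], [0.05, -0.168, 0.02], [0.066, -0.224, 0.04], [0.083, -0.282, 0.059], [0.083, -0.282, 0.059], [0.083, -0.282, 0.059]], grip=[0, 0, 0, 0, 0, 0, 0])

```text
clock: 4.28
tool_pos: [0.44, -0.3096, 0.3006]
eef_rot: [-0.104, 0.995, 0.001, 0.0]
contact_force: [0.1, 0.7, -0.2]
opening: 0.997
finger_force: 0.0
```

Run:
```python
from plant import r,cams,models
from h import *
s=r.get_state();p=cams.camera_params('wrist');im=cams.snapshot('wrist')
print(s['clock'],s['tool_pos']);np.save('p3.npy',p,allow_pickle=True)
cv2.imwrite('pics/w3.png',im[:,:,::-1])
for n in ['handset','trigger_pad']: print(n,models.place_of('wrist',n))
```

```text
4.275 [ 0.44001997 -0.30962226  0.30058338]
handset [{'position': [0.4594, -0.3278, -0.0022], 'p': 0.95}]
trigger_pad [{'position': [0.4495, -0.287, 0.0522], 'p': 0.73}]
```

View pics/w3.png

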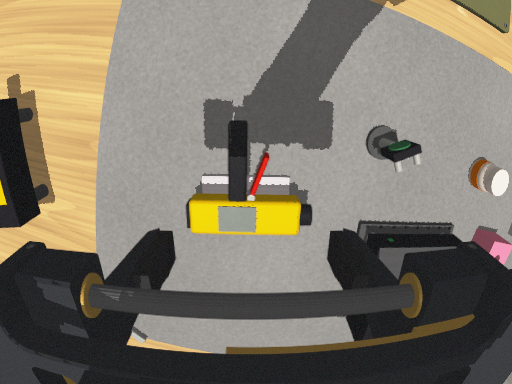

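The grip runs (238,122)-(238,200), the red trigger (250,195)-(267,155), and the barrel is horizontal, so the 12° yaw is right.

Run:
```python
from plant import r
from h import *
p=np.load('p3.npy',allow_pickle=True).item();H,S,V=hsv('pics/w3.png')
y=blobs(box(180,320,185,240)&(S>150)&(H>18)&(H<35)&(V>90))[0];print('barrel',rect(plane(p,y,.07,1)))
rd=blobs(box(245,280,145,205)&(S>130)&((H<8)|(H>172)))[0];print('red',rect(plane(p,rd,.063,1)))
gr=np.array([[228,126],[248,126],[228,140],[247,140],[230,190],[247,190]])
for row in (128,150,170,188):
    xs=np.where(V[row,215:253]<50)[0]+215;print(row,xs.min(),xs.max(),plane(p,[[xs.min(),row],[xs.max()+1,row]],.065,1)[:,:2].round(4).tolist())
c=np.array([.457,-.322]);a=np.radians(12);M=np.array([[np.cos(a),-np.sin(a)],[np.sin(a),np.cos(a)]])
for hp in [(-5,35),(-7,4.5),(62,18)]:print(hp,c+M@np.array(hp)/1000)
P=plane(p,rd,.063,1)[:,:2];print('red in handset',((P-c)@M*1000).min(0),((P-c)@M*1000).max(0))
P=plane(p,y,.07,1)[:,:2];print('barrel in handset',((P-c)@M*1000).min(0),((P-c)@M*1000).max(0))
```

```text
barrel (array([ 512.5, -303. ]), array([ 56.2, 146.6]), 11.0)
red (array([ 456.7, -295.1]), array([ 7.7, 57.7]), 81.8)
128 228 246 [[0.407, -0.3449], [0.4023, -0.3222]]
150 229 246 [[0.4337, -0.3385], [0.4292, -0.3166]]
170 229 246 [[0.4589, -0.3336], [0.4543, -0.3114]]
188 229 245 [[0.4824, -0.3292], [0.4778, -0.3078]]
(-5, 35) [ 0.44483235 -0.28880439]
(-7, 4.5) [ 0.44921736 -0.31905372]
(62, 18) [ 0.51390274 -0.29150282]
red in handset [-21.91129903  14.67388237] [33.55324523 37.33161674]
barrel in handset [ 29.73402428 -66.30230736] [87.17312744 80.3969992 ]
```

Run:
```python
from plant import r
from h import *
print(go(r.get_state(),[.449,-.319,.05],[0,0,-1],102))
```

```text
([-0.006, -0.0116, 0.2513], [0.0002, 0.0012, 0.0017])
```

>>> jog_arm(turn=[[0, 0, 0], [0, 0, 0], [0, 0, 0], [0, 0, 0], [0, 0, 0], [0, 0, 0], [0, 0, 0], [0, 0, 0]], translation=[[-0.006, -0.012, 0.05], [-0.006, -0.012, 0.1], [-0.006, -0.012, 0.15], [-0.006, -0.012, 0.19], [-0.006, -0.012, 0.22], [-0.006, -0.012, 0.24], [-0.006, -0.012, 0.25], [-0.006, -0.012, 0.25]], grip=[0, 0, 0, 0, 0, 0, 0, 0])

```text
clock: 5.42
tool_pos: [0.4481, -0.3209, 0.0508]
eef_rot: [-0.104, 0.995, 0.0, 0.0]
contact_force: [0.7, -0.4, -1.2]
opening: 1.0
finger_force: 0.0
```

>>> jog_arm(turn=[[0, 0, 0], [0, 0, 0], [0, 0, 0], [0, 0, 0], [0, 0, 0], [0, 0, 0], [0, 0, 0], [0, 0, 0]], translation=[[0, 0, 0], [0, 0, 0], [0, 0, 0], [0, 0, 0], [0, 0, 0], [0, 0, 0], [0, 0, 0], [0, 0, 0]], grip=[0.2, 0.4, 0.5, 0.6, 0.7, 0.7, 0.7, 0.7], force=15)

```text
clock: 6.42
tool_pos: [0.4466, -0.3216, 0.0504]
eef_rot: [-0.103, 0.995, 0.0, -0.001]
contact_force: [-4.6, 2.7, -0.2]
opening: 0.365
finger_force: 15.0
```

The opening is 32 mm (33 mm is the stop) at 15 N, so the trigger is fully squeezed. Release it, check that it springs back, and lift.

>>> jog_arm(turn=[[0, 0, 0], [0, 0, 0], [0, 0, 0], [0, 0, 0], [0, 0, 0], [0, 0, 0]], translation=[[0, 0, 0], [0, 0, 0], [0, 0, 0], [0, 0, 0], [0, 0, 0], [0, 0, 0]], grip=[0.7, 0.4, 0, 0, 0, 0])

```text
clock: 7.18
tool_pos: [0.4484, -0.3226, 0.051]
eef_rot: [-0.103, 0.995, -0.001, 0.001]
contact_force: [-0.5, -0.9, -0.6]
opening: 0.911
finger_force: 0.0
```

>>> jog_arm(turn=[[0, 0, 0], [0, 0, 0], [0, 0, 0], [0, 0, 0], [0, 0, 0], [0, 0, 0]], translation=[[0, 0, -0.03], [0, 0, -0.08], [0, 0, -0.14], [0, 0, -0.2], [0, 0, -0.25], [0, 0, -0.25]], grip=[0, 0, 0, 0, 0, 0])

```text
clock: 7.92
tool_pos: [0.4495, -0.3235, 0.305]
eef_rot: [-0.103, 0.995, -0.003, 0.004]
contact_force: [-0.9, 0.2, -0.3]
opening: 0.999
finger_force: 0.0
```

Run:
```python
from plant import r,cams
from h import *
s=r.get_state();p=cams.camera_params('wrist');im=cams.snapshot('wrist')
cv2.imwrite('pics/w4.png',im[:,:,::-1]);H,S,V=hsv('pics/w4.png')
c=np.array([.457,-.322]);a=np.radians(12);M=np.array([[np.cos(a),-np.sin(a)],[np.sin(a),np.cos(a)]])
rd=blobs(box(225,290,135,210)&(S>130)&((H<8)|(H>172)))[0];P=plane(p,rd,.063,1)[:,:2]
print('red in handset',((P-c)@M*1000).min(0),((P-c)@M*1000).max(0),rect(P))
print(go(s,[.47,0,.30],[0,0,-1],95),go(s,[.442,.312,.25],[0,0,-1],93))
```

```text
red in handset [-22.24424851  15.13347892] [31.99554525 37.61109348] (array([ 456.7, -295.6]), array([ 8.6, 56.9]), 82.9)
([-0.0862, 0.3125, 0.0033], [-0.0068, 0.007, 0.1186]) ([-0.1223, 0.624, 0.0513], [-0.0066, 0.0071, 0.1535])
```

The trigger has sprung back. Now to the probe.

>>> jog_arm(turn=[[0, 0, 0.05], [0, 0, 0.1], [-0.006, 0.007, 0.15], [-0.006, 0.007, 0.15], [-0.006, 0.007, 0.15], [-0.006, 0.007, 0.15], [-0.006, 0.007, 0.15], [-0.006, 0.007, 0.15], [-0.006, 0.007, 0.15], [-0.006, 0.007, 0.15], [-0.006, 0.007, 0.15], [-0.006, 0.007, 0.15], [-0.006, 0.007, 0.15]], translation=[[-0.015, 0.055, 0], [-0.03, 0.11, 0], [-0.045, 0.165, 0], [-0.06, 0.22, 0], [-0.075, 0.28, 0], [-0.085, 0.34, 0], [-0.1, 0.4, 0], [-0.11, 0.46, 0], [-0.115, 0.52, 0.01], [-0.12, 0.58, 0.03], [-0.122, 0.624, 0.051], [-0.122, 0.624, 0.051], [-0.122, 0.624, 0.051]], grip=[0, 0, 0, 0, 0, 0, 0, 0, 0, 0, 0, 0, 0])

```text
clock: 9.6
tool_pos: [0.4385, 0.3125, 0.2485]
eef_rot: [-0.028, 1.0, 0.001, -0.005]
contact_force: [0.7, -1.1, -0.7]
opening: 1.002
finger_force: 0.0
```

Run:
```python
from plant import r,cams
from h import *
s=r.get_state();p=cams.camera_params('wrist');im=cams.snapshot('wrist')
print(s['clock'],s['tool_pos'],s['eef_rot'])
cv2.imwrite('pics/w5.png',im[:,:,::-1]);H,S,V=hsv('pics/w5.png')
g=blobs((S>100)&(H>45)&(H<85)&box(200,320,100,330))[0];print('green',g.mean(0),rect(plane(p,g,.145,1)))
t=blobs((S>120)&(V>130)&(H>40)&(H<125)&box(200,320,100,330))[0];print('top',t.min(0),t.max(0),rect(plane(p,t,.145,1)))
w=blobs((S<40)&(V>150)&box(170,340,60,260))[0];print('stand',rect(plane(p,w,.06,1)))
np.save('p5.npy',p,allow_pickle=True)
for z in (.11,):print(go(s,[.442,.312,z],[0,0,-1],93))
```

```text
9.6 [0.43847192 0.31248825 0.248542  ] [-0.02825362  0.9995894   0.00120267 -0.00461778]
green [248.28205128 200.23076923] (array([443.1, 311.2]), array([11.4, 10.8]), 3.2)
top [235 206] [261 212] (array([450.7, 311.2]), array([ 5.4, 21.8]), 3.2)
stand (array([433.8, 320.4]), array([236.1, 198.9]), 3.0)
([-0.0048, -0.0011, 0.1385], [0.0026, -0.0092, 0.0042])
```

View pics/w5.png

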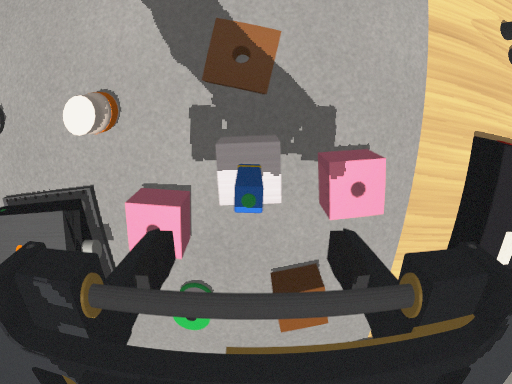

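The probe back end is at (248,200), and the handle sides align with the tool. Descend and grasp at 50 mm up the handle.

>>> jog_arm(turn=[[0.003, -0.009, 0.004], [0.003, -0.009, 0.004], [0.003, -0.009, 0.004], [0.003, -0.009, 0.004], [0.003, -0.009, 0.004], [0.003, -0.009, 0.004], [0.003, -0.009, 0.004]], translation=[[-0.005, -0.002, 0.03], [-0.005, -0.002, 0.06], [-0.005, -0.002, 0.09], [-0.005, -0.002, 0.115], [-0.005, -0.002, 0.13], [-0.005, -0.002, 0.138], [-0.005, -0.002, 0.138]], grip=[0, 0, 0, 0, 0, 0, 0])

```text
clock: 10.52
tool_pos: [0.4429, 0.3127, 0.1118]
eef_rot: [-0.026, 1.0, 0.001, 0.001]
contact_force: [0.3, -0.0, 0.6]
opening: 1.0
finger_force: 0.0
```

>>> jog_arm(turn=[[0, 0, 0], [0, 0, 0], [0, 0, 0], [0, 0, 0], [0, 0, 0], [0, 0, 0], [0, 0, 0], [0, 0, 0]], translation=[[0, 0, 0], [0, 0, 0], [0, 0, 0], [0, 0, 0], [0, 0, 0], [0, 0, 0], [0, 0, 0], [0, 0, 0]], grip=[0.3, 0.5, 0.65, 0.8, 0.9, 0.9, 0.9, 0.9], force=25)

```text
clock: 11.52
tool_pos: [0.4426, 0.3128, 0.1116]
eef_rot: [-0.027, 1.0, 0.001, 0.001]
contact_force: [-0.3, -0.9, -0.2]
opening: 0.271
finger_force: 25.0
```

Run:
```python
from plant import r
from h import *
s=r.get_state();print(s['clock'],s['tool_pos'],s['contact_force'],s['moment'],s['opening'],R.from_quat(s['eef_rot']).as_matrix().round(4).tolist())
```

```text
11.525 [0.44263318 0.31284505 0.11164201] [-0.25698163 -0.87332769 -0.19200915] [-0.08484839 -0.02466773 -0.02759524] 0.27134515276271604 [[-0.9986, -0.0531, 0.0013], [-0.0531, 0.9986, 0.0022], [-0.0014, 0.0021, -1.0]]
```

>>> jog_arm(turn=[[0, 0, 0], [0, 0, 0], [0, 0, 0], [0, 0, 0], [0, 0, 0], [0, 0, 0], [0, 0, 0]], translation=[[0, 0, -0.01], [0, 0, -0.03], [0, 0, -0.06], [0, 0, -0.09], [0, 0, -0.12], [0, 0, -0.14], [0, 0, -0.14]], grip=[0.9, 0.9, 0.9, 0.9, 0.9, 0.9, 0.9])

```text
clock: 12.4
tool_pos: [0.4431, 0.3133, 0.2534]
eef_rot: [-0.027, 1.0, 0.002, 0.002]
contact_force: [0.0, -0.3, -1.6]
opening: 0.271
finger_force: 25.0
```

Run:
```python
from plant import r
from h import *
s=r.get_state();print(s['clock'],s['tool_pos'],s['contact_force'],s['opening'])
a,b=np.radians([20,8.4]);n=np.array([-np.sin(a)*np.cos(b),-np.sin(a)*np.sin(b),np.cos(a)]);S=np.array([.5585,-.0052,.0935])
print(go(s,S+n*.1416,-n,98.4),S+n*.1416)
```

```text
12.4 [0.44305225 0.31333854 0.2533936 ] [ 0.02125305 -0.27921003 -1.58273144] 0.27134937550963006
([-0.05, -0.3289, 0.0255], [-0.0117, -0.344, -0.0933]) [ 0.51058949 -0.01227481  0.22656048]
```

>>> jog_arm(turn=[[0, 0, 0], [0, -0.05, -0.02], [0, -0.1, -0.04], [-0.004, -0.16, -0.05], [-0.006, -0.22, -0.07], [-0.01, -0.28, -0.08], [-0.012, -0.344, -0.093], [-0.012, -0.344, -0.093], [-0.012, -0.344, -0.093], [-0.012, -0.344, -0.093]], translation=[[-0.008, -0.045, -0.01], [-0.015, -0.09, -0.01], [-0.022, -0.14, -0.01], [-0.03, -0.19, -0.005], [-0.036, -0.24, 0.005], [-0.043, -0.29, 0.015], [-0.05, -0.329, 0.0255], [-0.05, -0.329, 0.0255], [-0.05, -0.329, 0.0255], [-0.05, -0.329, 0.0255]], grip=[0.9, 0.9, 0.9, 0.9, 0.9, 0.9, 0.9, 0.9, 0.9, 0.9])

```text
clock: 13.65
tool_pos: [0.5099, -0.0123, 0.2253]
eef_rot: [-0.073, 0.982, 0.012, 0.172]
contact_force: [-0.0, 0.7, -0.1]
opening: 0.269
finger_force: 25.0
```

Run:
```python
from plant import r,cams,models
from h import *
s=r.get_state();print(s['clock'],s['tool_pos'],s['contact_force'],R.from_quat(s['eef_rot']).as_matrix().round(4).tolist())
a,b=np.radians([20,8.4]);n=np.array([-np.sin(a)*np.cos(b),-np.sin(a)*np.sin(b),np.cos(a)]);S=np.array([.5585,-.0052,.0935])
print(go(s,S+n*.1416,-n,98.4))
tip=s['tool_pos']+R.from_quat(s['eef_rot']).apply([0,0,.1016]);print('tip by fk',tip)
o=[]
for c in ['scene','top','wrist']:
    p=cams.camera_params(c);im=cams.snapshot(c);cv2.imwrite(f'pics/h_{c}.png',im[:,:,::-1]);print(c,models.place_of(c,'tip_end'),models.place_of(c,'spot'))
    np.save(f'ph_{c}.npy',p,allow_pickle=True)
    q=R.from_quat(p['orientation']).inv().apply([tip-p['eye'],S-p['eye']]);q=np.c_[q[:,0],-q[:,1],-q[:,2]]
    if c=='wrist':
        rr=np.hypot(q[:,0],q[:,1]);k=np.arctan2(rr,q[:,2])/rr
    else:k=1/q[:,2]
    uv=np.c_[p['cx']+p['fx']*q[:,0]*k,p['cy']+p['fy']*q[:,1]*k];print('proj tip,spot',uv)
    u,v=[int(max(40,x)) for x in uv[1]];o.append(cv2.resize(im[v-40:v+40,u-32:u+32,::-1],(266,332),interpolation=2))
cv2.imwrite('pics/hov.png',np.hstack(o))
```

```text
13.65 [ 0.50989839 -0.01225821  0.22525814] [-0.04456264  0.68335541 -0.05434479] [[-0.9305, -0.1473, 0.3353], [-0.1389, 0.9891, 0.049], [-0.3389, -0.001, -0.9408]]
([-0.0011, -0.0001, -0.001], [-0.0005, -0.0033, 0.0015])
tip by fk [ 0.5439669  -0.00728407  0.12966967]
scene [{'position': [0.4593, -0.326, 0.0027], 'p': 0.6}] [{'position': [0.439, 0.3095, -0.0031], 'p': 0.67}, {'position': [0.5582, -0.0073, 0.094], 'p': 0.54}]
proj tip,spot [[253.47444469 201.52554451]
 [258.35002497 210.94373089]]
top [] []
proj tip,spot [[280.05416707 174.99285071]
 [278.69928055 171.01054103]]
wrist [{'position': [0.5458, -0.0097, 0.1303], 'p': 0.49}] [{'position': [0.555, -0.0048, 0.0877], 'p': 0.75}]
proj tip,spot [[251.50474582 194.90924437]
 [251.44772567 182.80256363]]
```

View pics/hov.png

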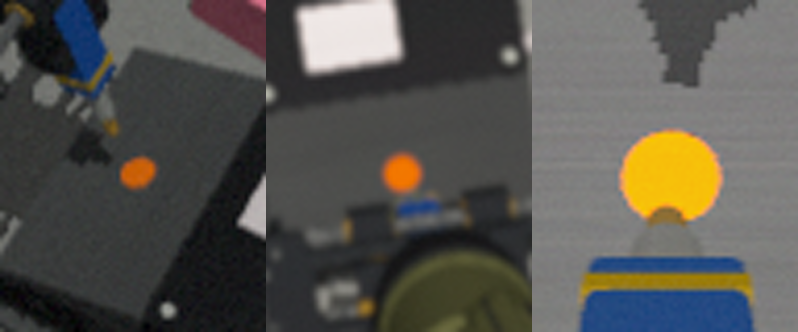

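The crops show the tip just in front of the spot, with the probe tilted as intended: tip at (253,201) in the scene view and spot at (259,211), which match forward kinematics. I'll triangulate the spot once more.

Run:
```python
from plant import r
from h import *
A=np.zeros((3,3));B=np.zeros(3)
for f,pp,fish,b in [('h_scene','ph_scene',0,(245,275,195,225)),('top0','ph_top',0,(260,300,150,190)),('w2','p2',1,(230,275,195,230)),('h_wrist','ph_wrist',1,(235,270,168,200))]:
    p=np.load(pp+'.npy',allow_pickle=True).item();H,S,V=hsv(f'pics/{f}.png')
    m=box(*b)&(S>150)&(V>100)&((H<30))
    k=blobs(m)[0]
    if f=='h_wrist': # fit ellipse on unoccluded upper part
        uv=np.array(cv2.fitEllipse(k[k[:,1]<190].astype(np.float32))[0])
    else: uv=np.argwhere(m).mean(0)[::-1]
    X=plane(p,uv,.0935,fish)[0];print(f,uv,X)
    d=X-p['eye'];d/=np.linalg.norm(d);M=np.eye(3)-np.outer(d,d);A+=M;B+=M@p['eye']
print('tri',np.linalg.solve(A,B))
```

```text
h_scene [258.2 210.4] [ 0.55725876 -0.00419094  0.0935    ]
top0 [278.25757576 172.15151515] [ 0.55544423 -0.00399526  0.0935    ]
w2 [251.57142857 211.19897959] [ 0.5602243  -0.00469743  0.0935    ]
h_wrist [251.88824463 184.23893738] [ 0.56011148 -0.00454006  0.0935    ]
tri [ 0.55739968 -0.00476749  0.0965891 ]
```

```bash
cat >> h.py <<'E'
a_,b_=np.radians([20,8.4]);n=np.array([-np.sin(a_)*np.cos(b_),-np.sin(a_)*np.sin(b_),np.cos(a_)]);SP=np.array([.5582,-.0045,.0935])
E
python3 - <<'E'
from plant import r
from h import *
s=r.get_state()
for d in (.1116,.0946):print(go(s,SP+n*d,-n,98.4))
E
```

```text
([-0.001, 0.0014, 0.0292], [-0.0016, -0.0031, 0.0006])
([-0.0011, 0.0014, 0.0462], [-0.0016, -0.0031, 0.0006])
```

>>> jog_arm(turn=[[-0.001, -0.003, 0], [-0.001, -0.003, 0], [-0.001, -0.003, 0], [-0.001, -0.003, 0], [-0.001, -0.003, 0], [-0.001, -0.003, 0], [-0.001, -0.003, 0], [-0.001, -0.003, 0]], translation=[[-0.001, 0.0014, 0.008], [-0.001, 0.0014, 0.016], [-0.001, 0.0014, 0.023], [-0.001, 0.0014, 0.029], [-0.001, 0.0014, 0.029], [-0.001, 0.0014, 0.029], [-0.001, 0.0014, 0.029], [-0.001, 0.0014, 0.029]], grip=[0.9, 0.9, 0.9, 0.9, 0.9, 0.9, 0.9, 0.9])

```text
clock: 15.1
tool_pos: [0.5204, -0.0101, 0.1988]
eef_rot: [-0.072, 0.982, 0.012, 0.173]
contact_force: [0.3, 0.3, -1.4]
opening: 0.266
finger_force: 25.0
```

Run:
```python
from plant import r
from h import *
s=r.get_state();print(s['tool_pos'],s['contact_force'],s['contact_force']@n)
D=s['tool_pos']-SP;print('along n',D@n,'lateral tip',(D-n*(D@n)));print(go(s,SP+n*.0946,-n,98.4))
```

```text
[ 0.52042312 -0.01007886  0.19877378] [ 0.2996225   0.29472653 -1.41356228] -1.4444171555314311
along n 0.11198558338373565 lateral tip [1.13561496e-04 1.63122678e-05 4.17569189e-05]
([0.0001, 0.0, 0.0174], [-0.0009, 0.0001, 0.0008])
```

>>> jog_arm(turn=[[0, 0, 0], [0, 0, 0], [0, 0, 0], [0, 0, 0], [0, 0, 0], [0, 0, 0], [0, 0, 0], [0, 0, 0], [0, 0, 0], [0, 0, 0]], translation=[[0, 0, 0.003], [0, 0, 0.006], [0, 0, 0.009], [0, 0, 0.011], [0, 0, 0.013], [0, 0, 0.015], [0, 0, 0.017], [0, 0, 0.0174], [0, 0, 0.0174], [0, 0, 0.0174]], grip=[0.9, 0.9, 0.9, 0.9, 0.9, 0.9, 0.9, 0.9, 0.9, 0.9])

```text
clock: 16.35
tool_pos: [0.5262, -0.0093, 0.1822]
eef_rot: [-0.072, 0.982, 0.012, 0.173]
contact_force: [-1.4, -0.3, 1.6]
opening: 0.269
finger_force: 25.0
```

Run:
```python
from plant import r,cams
from h import *
s=r.get_state();print(s['clock'],s['tool_pos'],s['contact_force'],s['contact_force']@n,s['opening'])
D=s['tool_pos']-SP;print('along n',D@n,'lateral',(D-n*(D@n)),go(s,SP+n*.0946,-n,98.4))
o=[]
for c,u,v in [('scene',258,200),('wrist',251,200)]:
    F=[]
    im=cams.snapshot(c);F.append(r.get_state()['contact_force']@n);print(F)
    p=cams.camera_params(c);cv2.imwrite(f'pics/f_{c}.png',im[:,:,::-1])
    o.append(cv2.resize(im[v-40:v+30,u-40:u+40,::-1],(400,350),interpolation=2))
cv2.imwrite('pics/fin.png',np.hstack(o))
```

```text
16.35 [ 0.52616416 -0.00934425  0.18217864] [-1.41144198 -0.33201567  1.60060563] 1.998228812140218 0.26914645979341295
along n 0.09441206209168472 lateral [-9.14139270e-05 -1.27112314e-04 -3.96735638e-05] ([-0.0001, 0.0001, -0.0002], [-0.0007, -0.0003, 0.0004])
[np.float64(1.3368241649192816)]
[np.float64(0.8555169192617873)]
```

View pics/fin.png

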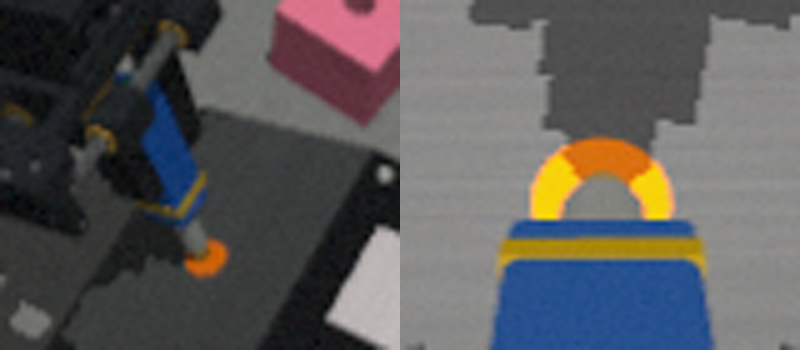

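The tip sits on the spot in both views, at (205,255) in the left crop and (602,190) in the right. I'll average the noisy force to confirm the push depth.

Run:
```python
from plant import r,cams
from h import *
F=[];D=[]
for i in range(30):
    cams.snapshot('wrist');s=r.get_state();F.append(s['contact_force']@n);D.append((s['tool_pos']-SP)@n)
print(np.mean(F),np.std(F)/30**.5,np.mean(D),np.std(D),s['opening'],s['clock'])
```

```text
1.015185777766975 0.09290971425754574 0.09434590208427938 1.6362826985844506e-05 0.2709639069943886 17.95
```

The push is 1.02 N plus about 1.03 N for the weight component, so about 2.05 N, or about 7.2 mm. That matches the kinematics at half travel. Handing in.

```bash
python3 -c "
from plant import r
print(r.finish_job())"
```

```text
the job is handed in; nothing more can be done
None
```

I zeroed the meter (trigger fully squeezed, then sprung back) and handed the job in at about 18 s with the probe held square on the orange spot, tip pushed in about 7 mm at about 2 N; the jar, spool and mirror were not approached, and the result of the judging was not shown.

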